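Turn the condiment turntable until the rice mold is at the front

ROBOT

A 6-joint arm with a two-finger parallel gripper is mounted at the origin on the work surface. World frame = base frame: x ahead of the robot, y to its left, z up, the work surface at z = 0. Lengths are in m, angles in rad, forces in N, time in s.
With the tool pointing down it reaches from about 0.4 to 0.825 m from the base axis. Payload 7 kg.
Tool frame: the origin (TCP) lies on the centre line of the jaws, within the pads' length; the fingertips stand 22 mm ahead of it and the grasp point (between the pads) lies 3 mm ahead of it; z points along the fingers, y is the line along which they close (so a half turn about z gives the same grasp; the last joint's range is limited). The gripper opens to 88 mm and grips with 3 to 60 N. Pads are 19 mm wide; open, the fingers measure 130 mm over their backs; the gripper's body (78 mm by 193 mm) begins 47 mm behind the grasp point.
Start: joints at [1.422, 0.359, 0.012, 0, -1.224, -0.288], TCP at [0.286, 0.612, 0.249] pointing down, gripper open.
Joint ranges: [-3.07, 3.07], [-1.43, 2.12], [-1.02, 1.25], [-3.03, 1.67], [-3.05, -0], [-3.03, 3.03]. Speed limits (rad/s): [2.39, 2.39, 3.01, 3.14, 3.14, 3.14].

INTERFACE

Orientations are given as [roll, pitch, yaw] about the fixed x, y, z axes, in that order (R = Rz(yaw) Ry(pitch) Rx(roll)).
In Python, from station import monitor, viewer, order gives the robot as it stands. The module is installed in compiled form; this text tells all that it offers.
- The arm moves only by the tool servo_tool, never from a script. Its argument "targets" is a list of rows, each an object with "angular": the turn, a rotation vector about the tool's x, y, z in degrees, a list of three; "xyz": the shift along the tool's x, y, z in cm, a list of three; "claw": the finger opening in cm, from 0 to 8.76. A call has 1 to 20 rows; each row shifts and turns the commanded pose from where the row before left it, along the tool's axes as they then stand; what a row does not reach is not made up. A row lasts 1/10 s, in which the tool goes at most 50 mm and 8.59 degrees, less where a joint would pass 70% of its speed; a pose out of reach is approached as far as the arm can. A call is refused whole if a number of a shift passes 5 or a number of a turn 8.59, either way. A call with a gripper value outside its range is refused whole. The fingers move at their own pace and stop on an object; "force" is the grip in N (left out, the last holds). Time passes only in rows, so rows that do not move let the fingers close. It gives the time, the measured TCP pose, the force, the opening and the grip force at its end, in the units of the state.
- monitor.get_state(): the state, without advancing time (a new reading comes with each control period).
- viewer.grab_frame(name): name is "side" or "top"; returns a dict with "color" (420x560x3 uint8, blue, green, red), "fovy" (degrees; the focal length in pixels is half the picture's height over the tangent of half this angle, whatever the lens; pixels are square), "cx", "cy" (the principal point, pixels), "R" (3x3) and "t" (3): a world point X has camera coordinates R X + t. Camera axes: x right, y down, z forward; pixel columns grow to the right and rows downward; lengths in m; the calibration is good to about 2 mm. A picture is of the moment at which its call begins. There is no depth.
- order.job_done(): hands the job in; it is judged then, once.
The state is a dict: "t": time; "q": joint angles; "qd": joint speeds; "joint_efforts": joint torques, N m; "eef_pos": TCP position; "ee_rot": TCP orientation; "force": force on the tool from outside, world axes, zero at the start; "moment": the same for the moment, N m; "width": finger opening in m; "gripper_force": force on a finger pad.
Only numpy, scipy, OpenCV 4.12 (cv2) and the standard library are available. Lean on these libraries where they do the work, as an engineer would, in place of code of your own. Each camera call takes 0.05 s, during which the arm holds its last target. There are 200 camera calls.

TASK

Push the rim of the wooden turntable round with a fingertip until the wooden rice mold on it stands right at the front, in line with the middle of the tray's open side (the side without a lip, nearest you). Do not touch, lift or knock over any of the things standing on the turntable, and leave the glass bowl and the band clip on the counter where they are.

Things in the scene. Friction and masses are not known exactly. Their poses are not given: they have to be found in the camera images.
- tray: Fixed stainless tray under the turntable, 380 mm deep (x) by 400 mm wide (y), floor 2 mm thick. A lip 14 mm high stands along its back (+x) and both sides; the front (-x) has none and faces the robot, turned at most 0.3 rad. Origin: centre of its underside, on the counter and on the turntable's axis. Front means the tray's -x direction from that axis.
- turntable: Wooden disc 300 mm across, 20 mm thick, top 38 mm and underside 18 mm above the counter, turning endlessly either way about the tray's vertical centre line. About 1 N at the rim moves it; pushed slowly, it stops within a few mm when let go. Four finger notches in the rim. Origin: centre of its top; x and y turn with it, z up. The bearing below is 150 mm across; under the rim it is free.
- notch (a point): One of the four finger notches in the rim, midway between the disc's own +x and +y axes: straight, open outward and through the full thickness, 56 mm wide (mouth corners rounded, 12 mm), 28 mm deep, its bottom 122 mm from the axis. The point lies on the rim circle, 150 mm from the axis, mid-width, level with the disc's top. The other three are alike, every 90 degrees.
- rice_mold: The wooden rice mold: oblong open box 46 mm (x) by 66 mm (y) by 44 mm high with a T-handled plunger in it, 82 mm high over the handle; loose on the turntable, its middle 65 to 75 mm from the axis. Origin: centre of its underside, z up.
- measure_box: Square open wooden measuring box, 54 by 54 by 44 mm high, without plunger; loose on the turntable, about 70 mm from the axis. Origin: centre of its underside.
- soy_bottle: Soy bottle with black cap, 52 mm across, 112 mm high; loose on the turntable, about 70 mm from the axis. Origin: centre of its underside.
- spice_jar: Squat glass jar with steel cap, 56 mm across, 68 mm high; loose on the turntable, about 70 mm from the axis. Origin: centre of its underside.
- glass_bowl: Glass bowl, 130 mm across, 60 mm high, loose on the counter to the left of the tray. Origin: centre of its underside.
- band_clip: Plastic bento band clip, a flat C 80 mm long (y), 14 mm wide and 17 mm high, loose on the counter to the right of the tray. Origin: centre of its underside.

How it is judged:
By the outcome, as a careful person would: the job done as asked, in the order asked, and still so for the second after the job is handed in, with the robot touching nothing.
It also fails if it takes over 64 s, if anything falls off the work surface, if the arm or the gripper's body presses on something with over 40 N, if the wrist force passes 120 N, or if a joint passes its speed limit or range.

## Working session

There is one attempt and no reset: what is moved stays moved. The work goes in short steps, Python scripts to look and compute and a tool call to move; the robot and the scene stay as the last step left them, time stands still between calls to the robot, and variables do not carry over. Pictures are saved under pics/ and viewed, at most 10 in all, crops included, and the job is handed in when it is done.

Besides the shell and the picture viewer there is one more tool, called in YAML: its name, and indented under it one key for each argument. servo_tool: Moves the arm, as the interface text tells. Its arguments: {"type":"object","properties":{"targets":{"type":"array"},"force":{"type":"number"}},"required":["targets"]}

```bash
mkdir -p pics
cat > h.py <<'E'
import numpy as np, cv2
from station import monitor, viewer, order
def grab(n,f):
    d=viewer.grab_frame(n); cv2.imwrite(f'pics/{f}.png',d['color']); np.savez(f'pics/{f}.npz',**{k:np.array(v) for k,v in d.items()}); return d
def ray(d,u,v,z):
    f=d['color'].shape[0]/2/np.tan(np.radians(float(d['fovy']))/2)
    R=np.array(d['R']);t=np.array(d['t'])
    c=-R.T@t; r=R.T@np.array([(u-d['cx'])/f,(v-d['cy'])/f,1])
    return c+r*(z-c[2])/r[2]
def proj(d,X):
    f=d['color'].shape[0]/2/np.tan(np.radians(float(d['fovy']))/2)
    p=np.array(d['R'])@np.array(X)+np.array(d['t']); return p[:2]/p[2]*f+[d['cx'],d['cy']]
E
python3 - <<'E'
from h import *
a=grab('top','top0');b=grab('side','side0')
for d in(a,b): print(d['fovy'],d['cx'],d['cy'],np.round(d['R'],3).tolist(),np.round(d['t'],3), np.round(-np.array(d['R']).T@d['t'],3))
print(monitor.get_state())
E
```

```text
51.45426759198361 284.8536294741567 202.83285019067796 [[-0.017, -1.0, -0.019], [-0.984, 0.02, -0.175], [0.176, 0.016, -0.984]] [0.022 0.563 1.292] [ 0.328 -0.01   1.371]
48.41551009309533 280.9760937468209 209.86959709806237 [[0.837, -0.547, -0.004], [-0.316, -0.477, -0.82], [0.447, 0.687, -0.573]] [-0.494  0.227  1.139] [-0.023 -0.945  0.836]
{'t': 0.1, 'q': array([ 1.42211646e+00,  3.59303332e-01,  1.11367080e-02, -2.93775262e-04,
       -1.22407589e+00, -2.88106962e-01]), 'qd': array([-0.0009738 , -0.0006928 ,  0.00228781,  0.00114711, -0.00020911,
        0.00109306]), 'joint_efforts': array([-1.16752599e-03, -5.84161878e+01,  2.93751490e+01,  7.01549828e+00,
        1.02198886e-02, -4.99964870e-05]), 'eef_pos': array([0.28539677, 0.61125272, 0.24772072]), 'ee_rot': array([ 3.14012759e+00, -1.46153966e-04, -4.36886747e-01]), 'force': array([ 0.22753099,  0.08657022, -0.27289939]), 'moment': array([-3.63770284e-02, -6.08417915e-05,  3.82785216e-02]), 'gripper_force': 0.0, 'width': 0.08801844354254401}
```

View pics/top0.png

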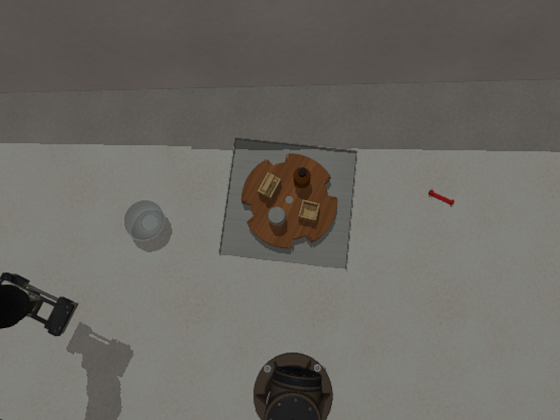

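View pics/side0.png

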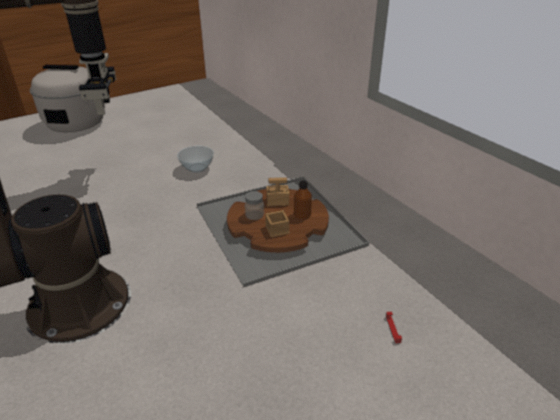

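The top view shows the mold at about (269,186), the box at (309,212), the bottle at (302,178) and the jar at (278,217). The tray corners are at about (235,139), (356,151), (347,268) and (220,254). The side view agrees. Next I'll measure the tray, disc and mold.

Run:
```python
from h import *
d=dict(np.load('pics/top0.npz'))
c=d['color'][130:280,210:370]; cv2.imwrite('pics/crop0.png',cv2.resize(c,None,fx=5,fy=5,interpolation=cv2.INTER_CUBIC)[:,:])
for n,u,v,z in [('bl',235,139,.014),('br',356,151,.014),('fr',347,268,.002),('fl',220,254,.002),('hub',289,199,.038),('bowl',147,220,.03),('clip',441,198,.01)]: print(n,ray(d,u,v,z).round(4))
hsv=cv2.cvtColor(d['color'],cv2.COLOR_BGR2HSV)
m=cv2.inRange(hsv,(0,90,40),(18,255,255)); m[:130]=0;m[280:]=0;m[:,:210]=0;m[:,370:]=0
cs,_=cv2.findContours(m,cv2.RETR_EXTERNAL,cv2.CHAIN_APPROX_NONE); k=max(cs,key=cv2.contourArea)[:,0]
P=np.array([ray(d,*p,.038)[:2] for p in k])
(x,y),r=cv2.minEnclosingCircle((P*1000).astype(np.float32)); print('disc',x,y,r)
C=np.array([x,y])/1000; D=P-C; a=np.degrees(np.arctan2(D[:,1],D[:,0])); rr=np.hypot(*D.T)
for s in range(-180,180,5):
    q=rr[(a>=s)&(a<s+5)]; print(s,(q.min()*1000).round() if len(q) else None,end='; ')
```

```text
bl [0.7843 0.1709 0.014 ]
br [ 0.7349 -0.2197  0.014 ]
fr [ 0.3631 -0.1766  0.002 ]
fl [0.4135 0.2185 0.002 ]
hub [ 0.5776 -0.0012  0.038 ]
bowl [0.5215 0.4434 0.03  ]
clip [ 0.5761 -0.4807  0.01  ]
disc 575.8054809570312 -0.21590325236320496 149.565673828125
-180 126.0; -175 121.0; -170 120.0; -165 120.0; -160 120.0; -155 134.0; -150 148.0; -145 149.0; -140 148.0; -135 148.0; -130 147.0; -125 147.0; -120 148.0; -115 147.0; -110 147.0; -105 147.0; -100 147.0; -95 147.0; -90 123.0; -85 120.0; -80 119.0; -75 120.0; -70 120.0; -65 134.0; -60 147.0; -55 148.0; -50 148.0; -45 147.0; -40 147.0; -35 147.0; -30 147.0; -25 146.0; -20 146.0; -15 146.0; -10 147.0; -5 137.0; 0 121.0; 5 118.0; 10 120.0; 15 119.0; 20 119.0; 25 132.0; 30 148.0; 35 147.0; 40 147.0; 45 147.0; 50 147.0; 55 147.0; 60 147.0; 65 146.0; 70 146.0; 75 146.0; 80 146.0; 85 145.0; 90 130.0; 95 121.0; 100 119.0; 105 118.0; 110 119.0; 115 130.0; 120 146.0; 125 148.0; 130 147.0; 135 148.0; 140 148.0; 145 147.0; 150 148.0; 155 147.0; 160 147.0; 165 147.0; 170 148.0; 175 147.0;
```

View pics/crop0.png

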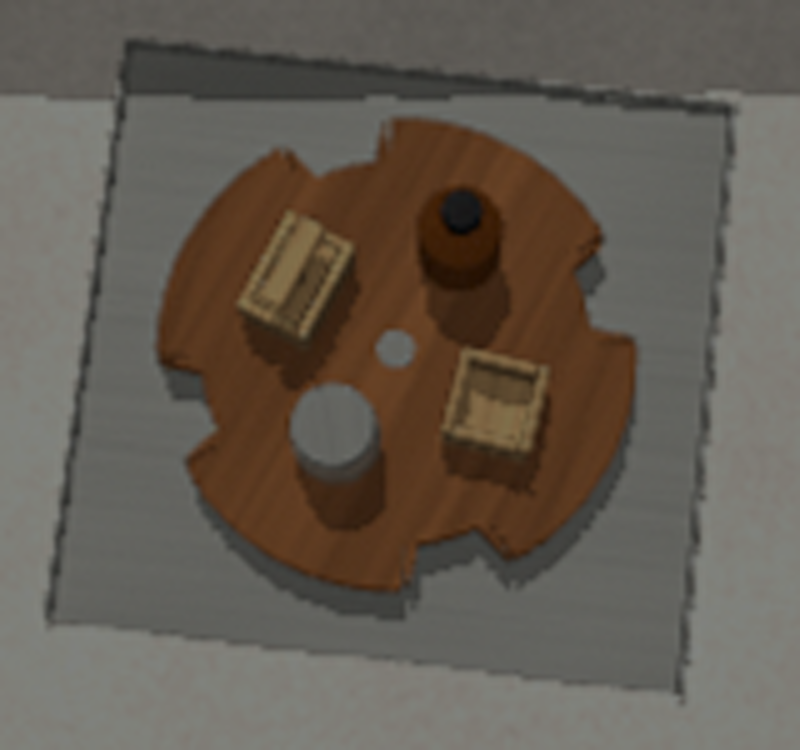

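The crop shows the notch mouths clearly, and the body-top corners of the mold are at crop (290,212), (355,240), (305,338) and (240,305). Now I'll compute the mold angle and the approach.

```bash
cat >> h.py <<'E'
from scipy.spatial.transform import Rotation as Rt
C=np.array([.576,-.0005]); FRONT=172.9
def goto(p,R):  # remaining motion in tool axes: cm, deg
    s=monitor.get_state(); R0=Rt.from_euler('xyz',s['ee_rot'])
    return (R0.inv().apply(np.array(p)-s['eef_pos'])*100).round(2),np.degrees((R0.inv()*R).as_rotvec()).round(1)
def pose(phi,r,z,tilt=25): # tool x inward, tilted so the hand leans outward
    f=np.radians(phi); R=Rt.from_euler('xyz',[180,0,phi-180],degrees=True)*Rt.from_rotvec([0,np.radians(tilt),0])
    return [C[0]+r*np.cos(f),C[1]+r*np.sin(f),z],R
def ang(p): return np.degrees(np.arctan2(p[1]-C[1],p[0]-C[0]))%360
E
python3 - <<'E'
from h import *
d=dict(np.load('pics/top0.npz'))
k=[ray(d,(u+.5)/5-.5+210,(v+.5)/5-.5+130,.082)[:2] for u,v in [(290,212),(355,240),(305,338),(240,305)]]
m=np.mean(k,0); print(np.round(k,4),m,ang(m),np.hypot(*(m-C)))
# notch corners in crop (tops): left notch
for a,b in [((160,362),(187,462)),((385,120),(285,152)),((600,240),(633,340)),((405,590),(510,555))]:
    print([ang(ray(d,(p[0]+.5)/5-.5+210,(p[1]+.5)/5-.5+130,.038)).round(1) for p in(a,b)])
for phi in(104,):
    print(goto(*pose(phi,.147,.25,0)),goto(*pose(phi,.147,.25)))
E
```

```text
[[0.6543 0.0621]
 [0.636  0.0228]
 [0.576  0.0538]
 [0.5971 0.0929]] [0.61584619 0.05789472] 55.69195715772771 0.0706941502624374
[np.float64(91.9), np.float64(117.6)]
[np.float64(1.6), np.float64(27.8)]
[np.float64(297.5), np.float64(271.2)]
[np.float64(181.1), np.float64(207.5)]
(array([42.96, 31.71, -0.18]), array([ 0.1, -0. , 51. ])) (array([42.96, 31.71, -0.18]), array([-11. ,  23.3,  50.2]))
```

servo_tool:
  targets:
    - {"angular": [0,0,0],"xyz": [1,0.75,0],"claw": 0}
    - {"angular": [0,0,0],"xyz": [2.6,1.9,0],"claw": 0}
    - {"angular": [0,0,0],"xyz": [2.6,1.9,0],"claw": 0}
    - {"angular": [0,0,0],"xyz": [2.6,1.9,0],"claw": 0}
    - {"angular": [0,0,0],"xyz": [2.6,1.9,0],"claw": 0}
    - {"angular": [0,0,0],"xyz": [2.6,1.9,0],"claw": 0}
    - {"angular": [0,0,0],"xyz": [2.6,1.9,0],"claw": 0}
    - {"angular": [0,0,0],"xyz": [2.6,1.9,0],"claw": 0}
    - {"angular": [0,0,0],"xyz": [2.6,1.9,0],"claw": 0}
    - {"angular": [0,0,0],"xyz": [2.6,1.9,0],"claw": 0}
    - {"angular": [0,0,0],"xyz": [2.6,1.9,0],"claw": 0}
    - {"angular": [0,0,0],"xyz": [2.6,1.9,0],"claw": 0}
    - {"angular": [0,0,0],"xyz": [2.6,1.9,0],"claw": 0}
    - {"angular": [0,0,0],"xyz": [2.6,1.9,0],"claw": 0}
    - {"angular": [0,0,0],"xyz": [2.6,1.9,0],"claw": 0}
    - {"angular": [0,0,0],"xyz": [2.6,1.9,0],"claw": 0}
    - {"angular": [0,0,0],"xyz": [2.6,1.9,0],"claw": 0}
    - {"angular": [0,0,0],"xyz": [0.5,0.4,0],"claw": 0}

```text
t: 1.9
eef_pos: [0.5432, 0.1403, 0.2483]
ee_rot: [3.141, 0.0, -0.439]
force: [-0.5, 1.0, -0.4]
width: 0.0007
gripper_force: 0.0
```

servo_tool:
  targets:
    - {"angular": [0,0,6.4],"xyz": [0,0,0],"claw": 0}
    - {"angular": [0,0,6.4],"xyz": [0,0,0],"claw": 0}
    - {"angular": [0,0,6.4],"xyz": [0,0,0],"claw": 0}
    - {"angular": [0,0,6.4],"xyz": [0,0,0],"claw": 0}
    - {"angular": [0,0,6.4],"xyz": [0,0,0],"claw": 0}
    - {"angular": [0,0,6.4],"xyz": [0,0,0],"claw": 0}
    - {"angular": [0,0,6.4],"xyz": [0,0,0],"claw": 0}
    - {"angular": [0,0,6.2],"xyz": [0,0,0],"claw": 0}
    - {"angular": [0,5,0],"xyz": [0,0,0],"claw": 0}
    - {"angular": [0,5,0],"xyz": [0,0,0],"claw": 0}
    - {"angular": [0,5,0],"xyz": [0,0,0],"claw": 0}
    - {"angular": [0,5,0],"xyz": [0,0,0],"claw": 0}
    - {"angular": [0,5,0],"xyz": [0,0,0],"claw": 0}
    - {"angular": [0,0,0],"xyz": [0,0,0],"claw": 0}
    - {"angular": [0,0,0],"xyz": [0,0,0],"claw": 0}

```text
t: 3.4
eef_pos: [0.5421, 0.1436, 0.2481]
ee_rot: [3.14, -0.435, -1.325]
force: [-0.3, -0.2, 0.0]
width: 0.0003
gripper_force: 0.0
```

Run:
```python
from h import *
s=monitor.get_state(); print(s['t'],s['eef_pos'],np.degrees(s['ee_rot']),s['q'],s['width'],s['force'])
print(goto(*pose(104.5,.147,.25)),goto(*pose(104.5,.147,.08)),goto(*pose(104.5,.147,.04)))
```

```text
3.4 [0.54210224 0.14363696 0.24806738] [179.92794934 -24.937149   -75.93892198] [ 0.82956606  0.23054483 -0.39545732  0.3828235  -1.22174727 -0.76722904] 0.00032035204706406465 [-0.31857761 -0.22290326  0.00162703]
(array([ 0.18,  0.33, -0.13]), array([ 0.3,  0.1, -0.4])) (array([-6.99,  0.31, 15.28]), array([ 0.3,  0.1, -0.4])) (array([-8.68,  0.3 , 18.91]), array([ 0.3,  0.1, -0.4]))
```

servo_tool:
  targets:
    - {"angular": [0,0,0],"xyz": [-1,0.05,2.2],"claw": 0}
    - {"angular": [0,0,0],"xyz": [-1,0.05,2.2],"claw": 0}
    - {"angular": [0,0,0],"xyz": [-1,0.05,2.2],"claw": 0}
    - {"angular": [0,0,0],"xyz": [-1,0.05,2.2],"claw": 0}
    - {"angular": [0,0,0],"xyz": [-1,0.05,2.2],"claw": 0}
    - {"angular": [0,0,0],"xyz": [-1,0.05,2.2],"claw": 0}
    - {"angular": [0,0,0],"xyz": [-1,0,2.1],"claw": 0}
    - {"angular": [0,0,0],"xyz": [0,0,0],"claw": 0}
    - {"angular": [0,0,0],"xyz": [0,0,0],"claw": 0}

```text
t: 4.3
eef_pos: [0.5404, 0.1411, 0.081]
ee_rot: [-3.141, -0.436, -1.328]
force: [0.4, 1.1, -0.4]
width: 0.0007
gripper_force: 0.0
```

Run:
```python
from h import *
print(goto(*pose(104.5,.147,.04)),monitor.get_state()['force'])
a=grab('top','top1');b=grab('side','side1')
A=cv2.resize(a['color'][110:270,180:380],None,fx=3.75,fy=3.75,interpolation=2)[:600,:400+350]
B=cv2.resize(b['color'][120:280,190:370],(400,356),interpolation=2)
cv2.imwrite('pics/c1.png',np.hstack([cv2.resize(a['color'][120:280,200:360],(400,400),interpolation=2),cv2.resize(b['color'][120:280,200:360],(400,400),interpolation=2)]))
```

```text
(array([-1.82,  0.1 ,  3.68]), array([ 0.2,  0. , -0.5])) [ 0.39796163  1.07885318 -0.39519313]
```

View pics/c1.png

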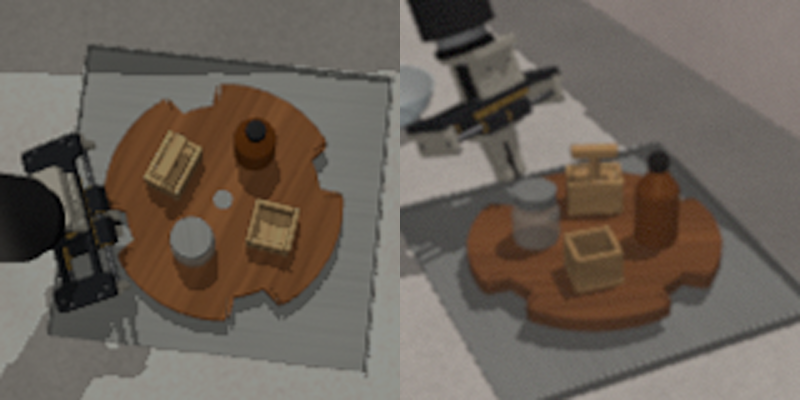

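The left half shows the tip at about (115,225), over the left notch, with the hand leaning outward clear of everything. I'll go down and start the sweep.

servo_tool:
  targets:
    - {"angular": [0,0,0],"xyz": [-0.45,0.03,0.92],"claw": 0}
    - {"angular": [0,0,0],"xyz": [-0.45,0.03,0.92],"claw": 0}
    - {"angular": [0,0,0],"xyz": [-0.45,0.02,0.92],"claw": 0}
    - {"angular": [0,0,0],"xyz": [-0.45,0.02,0.92],"claw": 0}
    - {"angular": [0,0,0],"xyz": [0,0,0],"claw": 0}
    - {"angular": [0,0,0],"xyz": [0,0,0],"claw": 0}

```text
t: 5.0
eef_pos: [0.5387, 0.1417, 0.0389]
ee_rot: [3.14, -0.437, -1.326]
force: [0.0, -0.2, 0.8]
width: 0.0006
gripper_force: 0.0
```

Run:
```python
from h import *
print(goto(*pose(104.5,.147,.04)),monitor.get_state()['force'])
```

```text
(array([ 0.05, -0.05, -0.1 ]), array([ 0.3, -0. , -0.4])) [ 0.00553172 -0.22595098  0.78040307]
```

servo_tool:
  targets:
    - {"angular": [0.42,0,-0.91],"xyz": [0.004,0.257,0.002],"claw": 0}
    - {"angular": [0.42,0,-0.91],"xyz": [0.004,0.257,0.002],"claw": 0}
    - {"angular": [0.42,0,-0.91],"xyz": [0.004,0.257,0.002],"claw": 0}
    - {"angular": [0.42,0,-0.91],"xyz": [0.004,0.257,0.002],"claw": 0}
    - {"angular": [0.64,0,-1.36],"xyz": [0.006,0.385,0.003],"claw": 0}
    - {"angular": [0.64,0,-1.36],"xyz": [0.006,0.385,0.003],"claw": 0}
    - {"angular": [0.85,0,-1.81],"xyz": [0.008,0.513,0.004],"claw": 0}
    - {"angular": [0.85,0,-1.81],"xyz": [0.008,0.513,0.004],"claw": 0}
    - {"angular": [0.85,0,-1.81],"xyz": [0.008,0.513,0.004],"claw": 0}
    - {"angular": [0.85,0,-1.81],"xyz": [0.008,0.513,0.004],"claw": 0}
    - {"angular": [0.85,0,-1.81],"xyz": [0.008,0.513,0.004],"claw": 0}
    - {"angular": [0.85,0,-1.81],"xyz": [0.008,0.513,0.004],"claw": 0}
    - {"angular": [0.85,0,-1.81],"xyz": [0.008,0.513,0.004],"claw": 0}
    - {"angular": [0.85,0,-1.81],"xyz": [0.008,0.513,0.004],"claw": 0}
    - {"angular": [0.85,0,-1.81],"xyz": [0.008,0.513,0.004],"claw": 0}
    - {"angular": [0.64,0,-1.36],"xyz": [0.006,0.385,0.003],"claw": 0}
    - {"angular": [0.42,0,-0.91],"xyz": [0.004,0.257,0.002],"claw": 0}
    - {"angular": [0.21,0,-0.45],"xyz": [0.002,0.128,0.001],"claw": 0}

```text
t: 6.8
eef_pos: [0.4864, 0.1177, 0.0502]
ee_rot: [3.121, -0.426, -0.838]
force: [0.1, -1.8, -0.1]
width: 0.0005
gripper_force: 0.0
```

Run:
```python
from h import *
s=monitor.get_state(); phi=ang(s['eef_pos']); print(phi,s['q'].round(2),s['force'],goto(*pose(phi,.147,.04)))
a=grab('top','top2');b=grab('side','side2')
cv2.imwrite('pics/c2.png',np.hstack([cv2.resize(a['color'][120:280,200:360],(400,400),interpolation=2),cv2.resize(b['color'][120:280,200:360],(400,400),interpolation=2)]))
```

```text
127.15792183122066 [ 0.77  0.28 -1.02  0.97 -0.52 -0.95] [ 0.064087   -1.77980878 -0.0582992 ] (array([-0.31, -0.01,  0.98]), array([-0.9,  0.5,  4.4]))
```

View pics/c2.png

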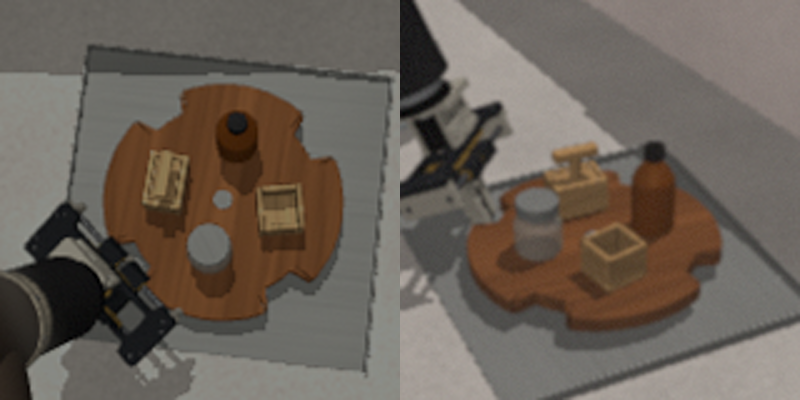

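The disc turned about 20° cleanly, but joint 3 reached its limit at the front-left: the tip rose about 10 mm. I'll lift out and push the next notch along the left/back side, where the lean is reachable.

servo_tool:
  targets:
    - {"angular": [0,0,0],"xyz": [0.4,0,-1],"claw": 0}
    - {"angular": [0,0,0],"xyz": [1.2,0,-2.7],"claw": 0}
    - {"angular": [0,0,0],"xyz": [1.6,0,-3.6],"claw": 0}
    - {"angular": [0,0,0],"xyz": [1.6,0,-3.6],"claw": 0}
    - {"angular": [0,0,0],"xyz": [1.6,0,-3.6],"claw": 0}
    - {"angular": [0,0,0],"xyz": [1.6,0,-3.6],"claw": 0}
    - {"angular": [0,0,0],"xyz": [0,0,0],"claw": 0}
    - {"angular": [0,0,0],"xyz": [0,0,0],"claw": 0}

```text
t: 7.7
eef_pos: [0.4882, 0.1221, 0.2483]
ee_rot: [3.124, -0.426, -0.84]
force: [-0.9, -0.6, -0.7]
width: 0.0005
gripper_force: 0.0
```

```bash
cat >> h.py <<'E'
def notch(d):
    """phase (deg, mod 90) of the four notches: mean 4th harmonic of the rim's free directions at r=137 mm"""
    hsv=cv2.cvtColor(d['color'],cv2.COLOR_BGR2HSV); m=cv2.inRange(hsv,(0,90,40),(18,255,255))
    a=np.arange(0,360,.5); f=np.radians(a)
    v=np.array([m[tuple(np.round(proj(d,[C[0]+.137*np.cos(t),C[1]+.137*np.sin(t),.038])).astype(int)[::-1])]==0 for t in f])
    return np.degrees(np.angle((v*np.exp(4j*f)).sum()))/4%90, a[v]
E
python3 - <<'E'
from h import *
print('old',notch(dict(np.load('pics/top0.npz')))[0])
a=grab('top','top3'); n,v=notch(a); print('notch',n,v.tolist())
s=monitor.get_state(); print(s['t'],s['eef_pos'],ang(s['eef_pos']),s['q'].round(2)); print(goto(*pose(n,.147,.25)))
E
```

```text
old 14.228571685773348
notch 33.91579455007469 [21.5, 22.0, 22.5, 23.0, 23.5, 24.0, 24.5, 25.0, 25.5, 26.0, 26.5, 27.0, 27.5, 28.0, 28.5, 29.0, 29.5, 30.0, 30.5, 31.0, 31.5, 32.0, 32.5, 33.0, 33.5, 34.0, 34.5, 35.0, 35.5, 36.0, 36.5, 37.0, 37.5, 38.0, 38.5, 39.0, 39.5, 40.0, 40.5, 41.0, 41.5, 42.0, 42.5, 43.0, 43.5, 44.0, 112.0, 112.5, 113.0, 113.5, 114.0, 114.5, 115.0, 115.5, 116.0, 116.5, 117.0, 117.5, 118.0, 118.5, 119.0, 119.5, 120.0, 120.5, 121.0, 121.5, 122.0, 122.5, 123.0, 123.5, 124.0, 124.5, 125.0, 125.5, 126.0, 126.5, 127.0, 127.5, 128.0, 128.5, 129.0, 129.5, 130.0, 130.5, 131.0, 131.5, 132.0, 132.5, 133.0, 133.5, 144.0, 144.5, 145.0, 145.5, 146.0, 146.5, 147.0, 147.5, 148.0, 148.5, 149.0, 202.5, 203.0, 203.5, 204.0, 204.5, 205.0, 205.5, 206.0, 206.5, 207.0, 207.5, 208.0, 208.5, 209.0, 209.5, 210.0, 210.5, 211.0, 211.5, 212.0, 212.5, 213.0, 213.5, 214.0, 214.5, 215.0, 215.5, 216.0, 216.5, 217.0, 217.5, 218.0, 218.5, 219.0, 219.5, 220.0, 220.5, 221.0, 221.5, 222.0, 222.5, 223.0, 223.5, 292.5, 293.0, 293.5, 294.0, 294.5, 295.0, 295.5, 296.0, 296.5, 297.0, 297.5, 298.0, 298.5, 299.0, 299.5, 300.0, 300.5, 301.0, 301.5, 302.0, 302.5, 303.0, 303.5, 304.0, 304.5, 305.0, 305.5, 306.0, 306.5, 307.0, 307.5, 308.0, 308.5, 309.0, 309.5, 310.0, 310.5, 311.0, 311.5, 312.0, 312.5, 313.0, 313.5, 314.0]
7.75 [0.48777116 0.12147165 0.24733717] 125.88029482645197 [ 0.92  0.02 -0.67  0.49 -1.03 -0.48]
(array([ 15.61, -13.1 ,   6.53]), array([-40.1,  -0.5,  88.9]))
```

servo_tool:
  targets:
    - {"angular": [-2.62,0,5.62],"xyz": [0.08,-1.59,0.04],"claw": 0}
    - {"angular": [-2.62,0,5.62],"xyz": [0.08,-1.59,0.04],"claw": 0}
    - {"angular": [-2.62,0,5.62],"xyz": [0.08,-1.59,0.04],"claw": 0}
    - {"angular": [-2.62,0,5.62],"xyz": [0.08,-1.59,0.04],"claw": 0}
    - {"angular": [-2.62,0,5.62],"xyz": [0.08,-1.59,0.04],"claw": 0}
    - {"angular": [-2.62,0,5.62],"xyz": [0.08,-1.59,0.04],"claw": 0}
    - {"angular": [-2.62,0,5.62],"xyz": [0.08,-1.59,0.04],"claw": 0}
    - {"angular": [-2.62,0,5.62],"xyz": [0.08,-1.59,0.04],"claw": 0}
    - {"angular": [-2.62,0,5.62],"xyz": [0.08,-1.59,0.04],"claw": 0}
    - {"angular": [-2.62,0,5.62],"xyz": [0.08,-1.59,0.04],"claw": 0}
    - {"angular": [-2.62,0,5.62],"xyz": [0.08,-1.59,0.04],"claw": 0}
    - {"angular": [-2.62,0,5.62],"xyz": [0.08,-1.59,0.04],"claw": 0}
    - {"angular": [-2.62,0,5.62],"xyz": [0.08,-1.59,0.04],"claw": 0}
    - {"angular": [-2.62,0,5.62],"xyz": [0.08,-1.59,0.04],"claw": 0}
    - {"angular": [-2.62,0,5.62],"xyz": [0.08,-1.59,0.04],"claw": 0}
    - {"angular": [0,0,0],"xyz": [0,0,0],"claw": 0}
    - {"angular": [0,0,0],"xyz": [0,0,0],"claw": 0}

```text
t: 9.45
eef_pos: [0.7007, 0.1014, 0.2406]
ee_rot: [3.131, -0.459, -2.467]
force: [0.0, 0.9, -0.5]
width: 0.0004
gripper_force: 0.0
```

Run:
```python
from h import *
s=monitor.get_state(); print(s['t'],s['eef_pos'],ang(s['eef_pos']),s['q'].round(2)); print(goto(*pose(33,.147,.25)),goto(*pose(33,.147,.08)))
```

```text
9.45 [0.70066108 0.10136469 0.24059712] 39.25339425070398 [ 0.46  0.68  0.41  0.09 -1.75 -1.36]
(array([ 1.73, -1.61, -0.21]), array([-1.8, -1.3,  5.1])) (array([-5.8 , -1.77, 15.03]), array([-1.8, -1.3,  5.1]))
```

servo_tool:
  targets:
    - {"angular": [-0.9,-0.65,2.55],"xyz": [0.87,-0.8,-0.1],"claw": 0}
    - {"angular": [-0.9,-0.65,2.55],"xyz": [0.87,-0.8,-0.1],"claw": 0}
    - {"angular": [0,0,0],"xyz": [-1.03,0,2.2],"claw": 0}
    - {"angular": [0,0,0],"xyz": [-1.03,0,2.2],"claw": 0}
    - {"angular": [0,0,0],"xyz": [-1.03,0,2.2],"claw": 0}
    - {"angular": [0,0,0],"xyz": [-1.03,0,2.2],"claw": 0}
    - {"angular": [0,0,0],"xyz": [-1.03,0,2.2],"claw": 0}
    - {"angular": [0,0,0],"xyz": [-1.03,0,2.2],"claw": 0}
    - {"angular": [0,0,0],"xyz": [-1.03,0,2.2],"claw": 0}
    - {"angular": [0,0,0],"xyz": [0,0,0],"claw": 0}
    - {"angular": [0,0,0],"xyz": [0,0,0],"claw": 0}

```text
t: 10.55
eef_pos: [0.6996, 0.0807, 0.0836]
ee_rot: [-3.139, -0.433, -2.566]
force: [0.3, -0.2, 1.1]
width: 0.0002
gripper_force: 0.0
```

Run:
```python
from h import *
s=monitor.get_state(); print(s['t'],s['eef_pos'],ang(s['eef_pos']),s['q'].round(2),s['force']); print(goto(*pose(33,.147,.08)),goto(*pose(33,.147,.04)))
```

```text
10.55 [0.69957166 0.08074959 0.08357637] 33.325315426946155 [ 0.42  0.76  0.22  0.07 -1.46 -1.44] [ 0.30452582 -0.1682837   1.11209812]
(array([-0.07, -0.08,  0.36]), array([-0.1,  0.2, -0. ])) (array([-1.75, -0.08,  3.99]), array([-0.1,  0.2, -0. ]))
```

servo_tool:
  targets:
    - {"angular": [0,0,0],"xyz": [-0.44,-0.02,1],"claw": 0}
    - {"angular": [0,0,0],"xyz": [-0.44,-0.02,1],"claw": 0}
    - {"angular": [0,0,0],"xyz": [-0.44,-0.02,1],"claw": 0}
    - {"angular": [0,0,0],"xyz": [-0.43,-0.02,1],"claw": 0}
    - {"angular": [0,0,0],"xyz": [0,0,0],"claw": 0}
    - {"angular": [0,0,0],"xyz": [0,0,0],"claw": 0}

```text
t: 11.15
eef_pos: [0.6991, 0.0797, 0.0384]
ee_rot: [-3.14, -0.434, -2.565]
force: [0.3, -0.2, 0.3]
width: 0.0004
gripper_force: 0.0
```

servo_tool:
  targets:
    - {"angular": [0.42,0,-0.91],"xyz": [0.004,0.257,0.002],"claw": 0}
    - {"angular": [0.42,0,-0.91],"xyz": [0.004,0.257,0.002],"claw": 0}
    - {"angular": [0.42,0,-0.91],"xyz": [0.004,0.257,0.002],"claw": 0}
    - {"angular": [0.42,0,-0.91],"xyz": [0.004,0.257,0.002],"claw": 0}
    - {"angular": [0.64,0,-1.36],"xyz": [0.006,0.385,0.003],"claw": 0}
    - {"angular": [0.64,0,-1.36],"xyz": [0.006,0.385,0.003],"claw": 0}
    - {"angular": [0.85,0,-1.81],"xyz": [0.008,0.513,0.004],"claw": 0}
    - {"angular": [0.85,0,-1.81],"xyz": [0.008,0.513,0.004],"claw": 0}
    - {"angular": [0.85,0,-1.81],"xyz": [0.008,0.513,0.004],"claw": 0}
    - {"angular": [0.85,0,-1.81],"xyz": [0.008,0.513,0.004],"claw": 0}
    - {"angular": [0.85,0,-1.81],"xyz": [0.008,0.513,0.004],"claw": 0}
    - {"angular": [0.85,0,-1.81],"xyz": [0.008,0.513,0.004],"claw": 0}
    - {"angular": [0.85,0,-1.81],"xyz": [0.008,0.513,0.004],"claw": 0}
    - {"angular": [0.85,0,-1.81],"xyz": [0.008,0.513,0.004],"claw": 0}
    - {"angular": [0.85,0,-1.81],"xyz": [0.008,0.513,0.004],"claw": 0}
    - {"angular": [0.85,0,-1.81],"xyz": [0.008,0.513,0.004],"claw": 0}
    - {"angular": [0.85,0,-1.81],"xyz": [0.008,0.513,0.004],"claw": 0}
    - {"angular": [0.64,0,-1.36],"xyz": [0.006,0.385,0.003],"claw": 0}
    - {"angular": [0.42,0,-0.91],"xyz": [0.004,0.257,0.002],"claw": 0}
    - {"angular": [0.21,0,-0.45],"xyz": [0.002,0.128,0.001],"claw": 0}

```text
t: 13.15
eef_pos: [0.6376, 0.1331, 0.0387]
ee_rot: [-3.137, -0.434, -2.006]
force: [1.5, -0.5, -0.1]
width: 0.0007
gripper_force: 0.4
```

Run:
```python
from h import *
s=monitor.get_state(); phi=ang(s['eef_pos']); print(s['t'],s['eef_pos'],phi,s['q'].round(2),s['force']); print(goto(*pose(phi,.147,.04)))
a=grab('top','top4'); v=notch(a)[1]; print(np.split(v,np.where(np.diff(v)>1)[0]+1).__len__(),[(q[0],q[-1]) for q in np.split(v,np.where(np.diff(v)>1)[0]+1)])
```

```text
13.15 [0.63764563 0.13310343 0.03870974] 65.2310439096693 [ 0.62  0.67 -0.14  0.23 -1.15 -1.19] [ 1.49093466 -0.45486905 -0.09016247]
(array([ 0.07, -0.  , -0.11]), array([-0.2,  0.1, -0.2]))
4 [(np.float64(50.0), np.float64(72.5)), (np.float64(140.0), np.float64(161.5)), (np.float64(229.5), np.float64(250.0)), (np.float64(319.5), np.float64(341.5))]
```

servo_tool:
  targets:
    - {"angular": [0.42,0,-0.91],"xyz": [0.004,0.257,0.002],"claw": 0}
    - {"angular": [0.64,0,-1.36],"xyz": [0.006,0.385,0.003],"claw": 0}
    - {"angular": [0.85,0,-1.81],"xyz": [0.008,0.513,0.004],"claw": 0}
    - {"angular": [0.85,0,-1.81],"xyz": [0.008,0.513,0.004],"claw": 0}
    - {"angular": [0.85,0,-1.81],"xyz": [0.008,0.513,0.004],"claw": 0}
    - {"angular": [0.85,0,-1.81],"xyz": [0.008,0.513,0.004],"claw": 0}
    - {"angular": [0.85,0,-1.81],"xyz": [0.008,0.513,0.004],"claw": 0}
    - {"angular": [0.85,0,-1.81],"xyz": [0.008,0.513,0.004],"claw": 0}
    - {"angular": [0.85,0,-1.81],"xyz": [0.008,0.513,0.004],"claw": 0}
    - {"angular": [0.85,0,-1.81],"xyz": [0.008,0.513,0.004],"claw": 0}
    - {"angular": [0.85,0,-1.81],"xyz": [0.008,0.513,0.004],"claw": 0}
    - {"angular": [0.85,0,-1.81],"xyz": [0.008,0.513,0.004],"claw": 0}
    - {"angular": [0.85,0,-1.81],"xyz": [0.008,0.513,0.004],"claw": 0}
    - {"angular": [0.85,0,-1.81],"xyz": [0.008,0.513,0.004],"claw": 0}
    - {"angular": [0.85,0,-1.81],"xyz": [0.008,0.513,0.004],"claw": 0}
    - {"angular": [0.85,0,-1.81],"xyz": [0.008,0.513,0.004],"claw": 0}
    - {"angular": [0.85,0,-1.81],"xyz": [0.008,0.513,0.004],"claw": 0}
    - {"angular": [0.85,0,-1.81],"xyz": [0.008,0.513,0.004],"claw": 0}
    - {"angular": [0.85,0,-1.81],"xyz": [0.008,0.513,0.004],"claw": 0}
    - {"angular": [0.85,0,-1.81],"xyz": [0.008,0.513,0.004],"claw": 0}

```text
t: 15.2
eef_pos: [0.541, 0.1424, 0.0381]
ee_rot: [-3.135, -0.438, -1.334]
force: [1.2, -0.8, -0.5]
width: 0.0003
gripper_force: 0.4
```

servo_tool:
  targets:
    - {"angular": [0.85,0,-1.81],"xyz": [0.008,0.513,0.004],"claw": 0}
    - {"angular": [0.85,0,-1.81],"xyz": [0.008,0.513,0.004],"claw": 0}
    - {"angular": [0.64,0,-1.36],"xyz": [0.006,0.385,0.003],"claw": 0}
    - {"angular": [0.42,0,-0.91],"xyz": [0.004,0.257,0.002],"claw": 0}
    - {"angular": [0.21,0,-0.45],"xyz": [0.002,0.128,0.001],"claw": 0}
    - {"angular": [0,0,0],"xyz": [0,0,0],"claw": 0}

```text
t: 15.8
eef_pos: [0.5241, 0.1369, 0.038]
ee_rot: [-3.135, -0.439, -1.214]
force: [0.4, -0.5, -0.1]
width: 0.0009
gripper_force: 0.0
```

servo_tool:
  targets:
    - {"angular": [0,0,0],"xyz": [0.4,-0.1,-1],"claw": 0}
    - {"angular": [0,0,0],"xyz": [1.2,0,-2.7],"claw": 0}
    - {"angular": [0,0,0],"xyz": [1.7,0,-3.7],"claw": 0}
    - {"angular": [0,0,0],"xyz": [1.7,0,-3.7],"claw": 0}
    - {"angular": [0,0,0],"xyz": [1.7,0,-3.7],"claw": 0}
    - {"angular": [0,0,0],"xyz": [1.7,0,-3.7],"claw": 0}
    - {"angular": [0,0,0],"xyz": [0.4,0,-1],"claw": 0}
    - {"angular": [0,0,0],"xyz": [0,0,0],"claw": 0}
    - {"angular": [0,0,0],"xyz": [0,0,0],"claw": 0}

```text
t: 16.7
eef_pos: [0.5225, 0.1398, 0.2515]
ee_rot: [-3.136, -0.438, -1.214]
force: [-1.1, -0.7, -1.0]
width: 0.0006
gripper_force: 0.0
```

Run:
```python
from h import *
s=monitor.get_state(); phi=ang(s['eef_pos']); print(s['t'],s['eef_pos'],phi,s['q'].round(2),s['force'])
a=grab('top','top5');b=grab('side','side5'); v=notch(a)[1]; print([(q[0],q[-1]) for q in np.split(v,np.where(np.diff(v)>1)[0]+1)])
cv2.imwrite('pics/c5.png',np.hstack([cv2.resize(a['color'][120:280,200:360],(400,400),interpolation=2),cv2.resize(b['color'][120:280,200:360],(400,400),interpolation=2)]))
print(goto(*pose(15,.147,.25)))
```

```text
16.7 [0.52247892 0.13976602 0.25149144] 110.88527247779295 [ 0.87  0.17 -0.48  0.42 -1.18 -0.72] [-1.08966251 -0.73903856 -0.95702066]
[(np.float64(5.0), np.float64(28.0)), (np.float64(95.5), np.float64(116.5)), (np.float64(185.0), np.float64(206.0)), (np.float64(275.5), np.float64(296.5))]
(array([ 14.8 , -14.74,   7.09]), array([-40.6,   0.1,  86.5]))
```

View pics/c5.png

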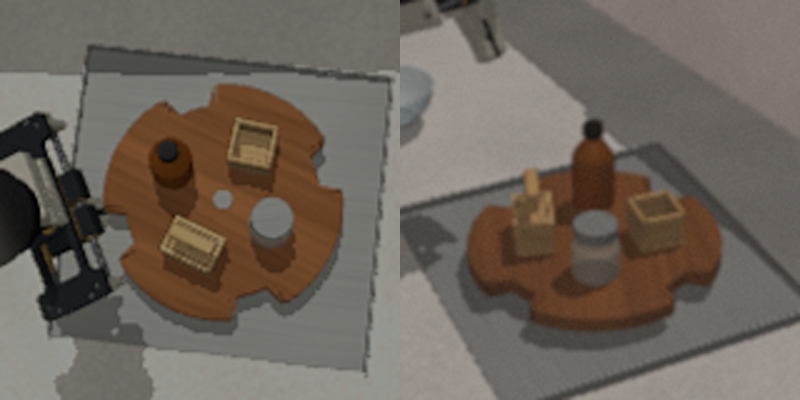

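The mold is now at front-left at about (194,245) in the left half, upright, and everything else is in place. One more stroke of about 26° remains, using the notch at about 15.5°.

servo_tool:
  targets:
    - {"angular": [-2.54,0,5.44],"xyz": [0.08,-1.54,0.03],"claw": 0}
    - {"angular": [-2.54,0,5.44],"xyz": [0.08,-1.54,0.03],"claw": 0}
    - {"angular": [-2.54,0,5.44],"xyz": [0.08,-1.54,0.03],"claw": 0}
    - {"angular": [-2.54,0,5.44],"xyz": [0.08,-1.54,0.03],"claw": 0}
    - {"angular": [-2.54,0,5.44],"xyz": [0.08,-1.54,0.03],"claw": 0}
    - {"angular": [-2.54,0,5.44],"xyz": [0.08,-1.54,0.03],"claw": 0}
    - {"angular": [-2.54,0,5.44],"xyz": [0.08,-1.54,0.03],"claw": 0}
    - {"angular": [-2.54,0,5.44],"xyz": [0.08,-1.54,0.03],"claw": 0}
    - {"angular": [-2.54,0,5.44],"xyz": [0.08,-1.54,0.03],"claw": 0}
    - {"angular": [-2.54,0,5.44],"xyz": [0.08,-1.54,0.03],"claw": 0}
    - {"angular": [-2.54,0,5.44],"xyz": [0.08,-1.54,0.03],"claw": 0}
    - {"angular": [-2.54,0,5.44],"xyz": [0.08,-1.54,0.03],"claw": 0}
    - {"angular": [-2.54,0,5.44],"xyz": [0.08,-1.54,0.03],"claw": 0}
    - {"angular": [-2.54,0,5.44],"xyz": [0.08,-1.54,0.03],"claw": 0}
    - {"angular": [-2.54,0,5.44],"xyz": [0.08,-1.54,0.03],"claw": 0}
    - {"angular": [-2.54,0,5.44],"xyz": [0.08,-1.54,0.03],"claw": 0}
    - {"angular": [0,0,0],"xyz": [0,0,0],"claw": 0}
    - {"angular": [0,0,0],"xyz": [0,0,0],"claw": 0}

```text
t: 18.6
eef_pos: [0.7169, 0.0374, 0.2521]
ee_rot: [-3.141, -0.434, -2.889]
force: [-0.3, 0.6, 0.6]
width: 0.0004
gripper_force: 0.0
```

```bash
cat >> h.py <<'E'
def boxes(d):
    hsv=cv2.cvtColor(d['color'],cv2.COLOR_BGR2HSV); m=cv2.inRange(hsv,(14,60,95),(30,255,255)); m[:140]=0;m[270:]=0;m[:,:220]=0;m[:,360:]=0
    m=cv2.morphologyEx(m,cv2.MORPH_CLOSE,np.ones((5,5)))
    for c in cv2.findContours(m,cv2.RETR_EXTERNAL,cv2.CHAIN_APPROX_NONE)[0]:
        if cv2.contourArea(c)>100:
            (u,v),wh,a=cv2.minAreaRect(c); p=ray(d,u,v,.082); print('box',u,v,wh,a,p.round(4),ang(p).round(1),np.hypot(*(p[:2]-C)).round(4))
E
python3 - <<'E'
from h import *
s=monitor.get_state(); print(s['t'],s['eef_pos'],ang(s['eef_pos']),s['q'].round(2)); print(goto(*pose(15.5,.147,.25)))
for f in('top0','top5'): print(f); boxes(dict(np.load(f'pics/{f}.npz')))
E
```

```text
18.6 [0.71686371 0.03744646 0.25213092] 15.076685927744343 [ 0.31  0.7   0.53 -0.02 -1.83 -1.63]
(array([-0.19,  0.11,  0.15]), array([ 0.4,  0.2, -0.9]))
top0
box 308.6961364746094 209.28079223632812 (18.155099868774414, 17.54115867614746) 15.255120277404785 [ 0.5368 -0.0599  0.082 ] 236.6 0.0711
box 268.61785888671875 184.20062255859375 (15.323269844055176, 22.107006072998047) 28.610462188720703 [0.6162 0.0594 0.082 ] 56.1 0.0721
top5
box 276.9093933105469 216.69264221191406 (23.099489212036133, 16.978656768798828) 25.201122283935547 [0.5163 0.0356 0.082 ] 148.8 0.0698
box 301.14398193359375 174.7080078125 (18.782974243164062, 21.913469314575195) 10.304845809936523 [ 0.6436 -0.0398  0.082 ] 329.8 0.0782
```

servo_tool:
  targets:
    - {"angular": [0.4,0.2,-0.9],"xyz": [-0.19,0.11,0.15],"claw": 0}
    - {"angular": [0,0,0],"xyz": [-0.89,0,1.9],"claw": 0}
    - {"angular": [0,0,0],"xyz": [-0.89,0,1.9],"claw": 0}
    - {"angular": [0,0,0],"xyz": [-0.89,0,1.9],"claw": 0}
    - {"angular": [0,0,0],"xyz": [-0.89,0,1.9],"claw": 0}
    - {"angular": [0,0,0],"xyz": [-0.89,0,1.9],"claw": 0}
    - {"angular": [0,0,0],"xyz": [-0.89,0,1.9],"claw": 0}
    - {"angular": [0,0,0],"xyz": [-0.89,0,1.9],"claw": 0}
    - {"angular": [0,0,0],"xyz": [0,0,0],"claw": 0}
    - {"angular": [0,0,0],"xyz": [0,0,0],"claw": 0}

```text
t: 19.6
eef_pos: [0.718, 0.0406, 0.105]
ee_rot: [-3.14, -0.436, -2.869]
force: [0.5, -0.2, 0.5]
width: 0.0005
gripper_force: 0.0
```

Run:
```python
from h import *
s=monitor.get_state(); print(s['t'],s['eef_pos'],ang(s['eef_pos']),s['force']); print(goto(*pose(15.5,.147,.04)))
```

```text
19.6 [0.71804876 0.04061443 0.10502035] 16.142497030062508 [ 0.47341924 -0.20858309  0.47279537]
(array([-2.66, -0.16,  5.93]), array([-0.1,  0. ,  0.1]))
```

servo_tool:
  targets:
    - {"angular": [0,0,0],"xyz": [-0.67,-0.04,1.48],"claw": 0}
    - {"angular": [0,0,0],"xyz": [-0.67,-0.04,1.48],"claw": 0}
    - {"angular": [0,0,0],"xyz": [-0.67,-0.04,1.48],"claw": 0}
    - {"angular": [0,0,0],"xyz": [-0.67,-0.04,1.48],"claw": 0}
    - {"angular": [0,0,0],"xyz": [0,0,0],"claw": 0}
    - {"angular": [0,0,0],"xyz": [0,0,0],"claw": 0}

```text
t: 20.2
eef_pos: [0.718, 0.0378, 0.0394]
ee_rot: [-3.14, -0.436, -2.871]
force: [1.4, -1.5, 0.6]
width: 0.0006
gripper_force: 0.0
```

servo_tool:
  targets:
    - {"angular": [0.42,0,-0.91],"xyz": [0.004,0.257,0.002],"claw": 0}
    - {"angular": [0.42,0,-0.91],"xyz": [0.004,0.257,0.002],"claw": 0}
    - {"angular": [0.42,0,-0.91],"xyz": [0.004,0.257,0.002],"claw": 0}
    - {"angular": [0.42,0,-0.91],"xyz": [0.004,0.257,0.002],"claw": 0}
    - {"angular": [0.64,0,-1.36],"xyz": [0.006,0.385,0.003],"claw": 0}
    - {"angular": [0.64,0,-1.36],"xyz": [0.006,0.385,0.003],"claw": 0}
    - {"angular": [0.85,0,-1.81],"xyz": [0.008,0.513,0.004],"claw": 0}
    - {"angular": [0.85,0,-1.81],"xyz": [0.008,0.513,0.004],"claw": 0}
    - {"angular": [0.85,0,-1.81],"xyz": [0.008,0.513,0.004],"claw": 0}
    - {"angular": [0.85,0,-1.81],"xyz": [0.008,0.513,0.004],"claw": 0}
    - {"angular": [0.85,0,-1.81],"xyz": [0.008,0.513,0.004],"claw": 0}
    - {"angular": [0.85,0,-1.81],"xyz": [0.008,0.513,0.004],"claw": 0}
    - {"angular": [0.85,0,-1.81],"xyz": [0.008,0.513,0.004],"claw": 0}
    - {"angular": [0.85,0,-1.81],"xyz": [0.008,0.513,0.004],"claw": 0}
    - {"angular": [0.64,0,-1.36],"xyz": [0.006,0.385,0.003],"claw": 0}
    - {"angular": [0.42,0,-0.91],"xyz": [0.004,0.257,0.002],"claw": 0}
    - {"angular": [0.21,0,-0.45],"xyz": [0.002,0.128,0.001],"claw": 0}
    - {"angular": [0,0,0],"xyz": [0,0,0],"claw": 0}
    - {"angular": [0,0,0],"xyz": [0,0,0],"claw": 0}

```text
t: 22.1
eef_pos: [0.6864, 0.0959, 0.0399]
ee_rot: [-3.139, -0.435, -2.418]
force: [0.2, -0.4, 0.5]
width: 0.0005
gripper_force: 0.0
```

Run:
```python
from h import *
s=monitor.get_state(); phi=ang(s['eef_pos']); print(s['t'],s['eef_pos'],phi,s['force'],goto(*pose(phi,.147,.04)))
a=grab('top','top6');b=grab('side','side6'); v=notch(a)[1]; print([(q[0],q[-1]) for q in np.split(v,np.where(np.diff(v)>1)[0]+1)]); boxes(a)
I=cv2.resize(a['color'][140:275,210:360],(750,675),interpolation=2)[75:]
o=lambda p:tuple(int(x) for x in ((p-[210,140]+.5)*5-.5-[0,75]))
f=np.radians(FRONT); D=np.array([np.cos(f),np.sin(f)])
for z in(.038,.082): cv2.line(I,o(proj(a,[*C,z])),o(proj(a,[*(C+.14*D),z])),(0,255,0) if z<.05 else (0,0,255),1)
cv2.imwrite('pics/c6.png',I)
```

```text
22.1 [0.68639894 0.09591811 0.03993999] 41.13269099036635 [ 0.15374566 -0.40166702  0.45606343] (array([-0.04, -0.  , -0.02]), array([-0.3,  0.1,  0.3]))
[(np.float64(25.5), np.float64(47.5)), (np.float64(116.5), np.float64(137.5)), (np.float64(205.5), np.float64(226.0)), (np.float64(295.5), np.float64(317.5))]
box 282.355712890625 221.65101623535156 (26.647083282470703, 25.72022819519043) 10.007980346679688 [0.5011 0.0196 0.082 ] 165.0 0.0776
box 295.4411926269531 175.2353057861328 (28.134132385253906, 22.55581283569336) 14.03624439239502 [ 0.6423 -0.0224  0.082 ] 341.7 0.0699
```

View pics/c6.png

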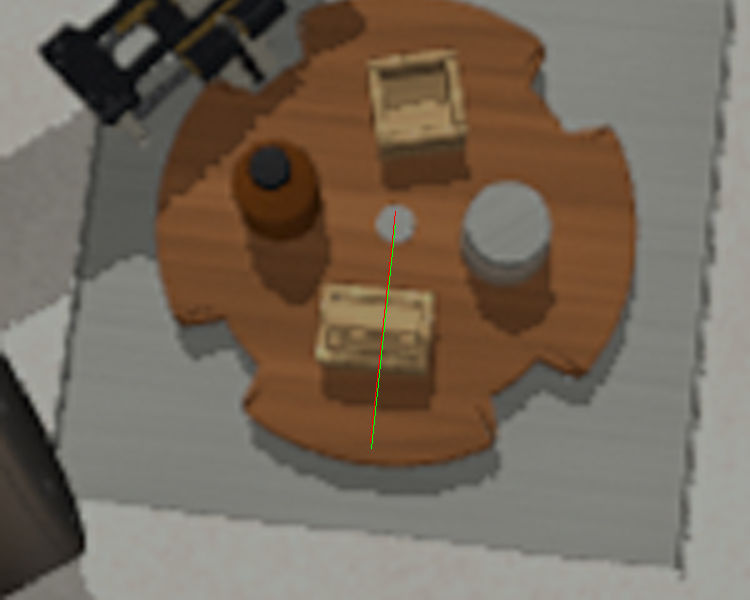

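The mold at (377,323) stands about 8 crop pixels left of the drawn front line (385), so it needs about 4.5° more.

servo_tool:
  targets:
    - {"angular": [0.42,0,-0.91],"xyz": [0.004,0.257,0.002],"claw": 0}
    - {"angular": [0.42,0,-0.91],"xyz": [0.004,0.257,0.002],"claw": 0}
    - {"angular": [0.42,0,-0.91],"xyz": [0.004,0.257,0.002],"claw": 0}
    - {"angular": [0.42,0,-0.91],"xyz": [0.004,0.257,0.002],"claw": 0}
    - {"angular": [0.21,0,-0.45],"xyz": [0.002,0.128,0.001],"claw": 0}
    - {"angular": [0,0,0],"xyz": [0,0,0],"claw": 0}
    - {"angular": [0,0,0],"xyz": [0,0,0],"claw": 0}
    - {"angular": [0,0,0],"xyz": [0,0,0],"claw": 0}

```text
t: 23.0
eef_pos: [0.6785, 0.1044, 0.04]
ee_rot: [-3.139, -0.435, -2.339]
force: [-0.6, -0.1, -0.6]
width: 0.0005
gripper_force: 0.0
```

Run:
```python
from h import *
s=monitor.get_state(); phi=ang(s['eef_pos']); print(s['t'],phi,s['force'])
a=grab('top','top7'); v=notch(a)[1]; print([(q[0],q[-1]) for q in np.split(v,np.where(np.diff(v)>1)[0]+1)])
I=cv2.resize(a['color'][140:275,210:360],(750,675),interpolation=2)[75:]
o=lambda p:tuple(int(x) for x in ((p-[210,140]+.5)*5-.5-[0,75]))
f=np.radians(FRONT); D=np.array([np.cos(f),np.sin(f)])
cv2.line(I,o(proj(a,[*C,.082])),o(proj(a,[*(C+.14*D),.082])),(0,0,255),1)
cv2.imwrite('pics/c7.png',I)
```

```text
23.0 45.66341240781268 [-0.55722295 -0.08617703 -0.63201497]
[(np.float64(30.0), np.float64(53.0)), (np.float64(121.0), np.float64(142.5)), (np.float64(209.5), np.float64(230.5)), (np.float64(300.0), np.float64(322.5))]
```

View pics/c7.png

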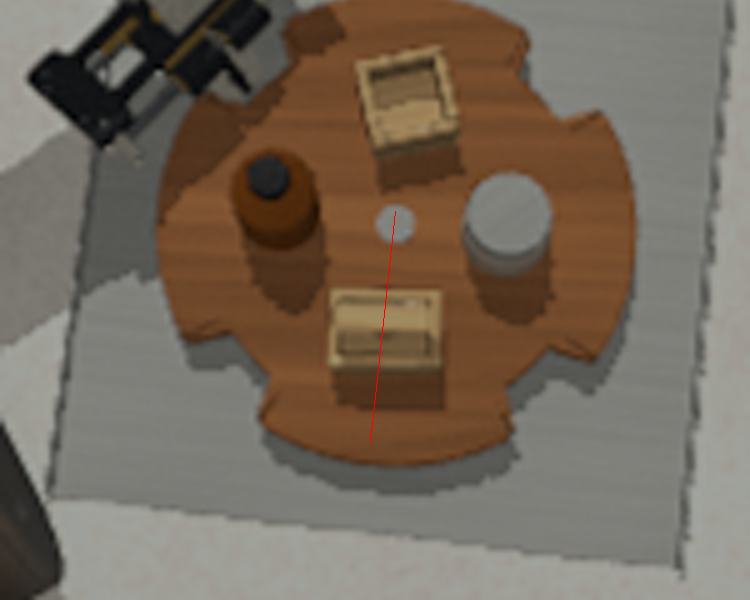

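The mold's rim centre (385,328) is on the front line (384) to within about 1°. I'll withdraw.

servo_tool:
  targets:
    - {"angular": [0,0,0],"xyz": [0,-0.2,0],"claw": 0}
    - {"angular": [0,0,0],"xyz": [0.4,-0.1,-1],"claw": 0}
    - {"angular": [0,0,0],"xyz": [1.2,0,-2.7],"claw": 0}
    - {"angular": [0,0,0],"xyz": [1.7,0,-3.7],"claw": 0}
    - {"angular": [0,0,0],"xyz": [1.7,0,-3.7],"claw": 0}
    - {"angular": [0,0,0],"xyz": [1.7,0,-3.7],"claw": 0}
    - {"angular": [0,0,0],"xyz": [1.7,0,-3.7],"claw": 0}
    - {"angular": [0,0,0],"xyz": [0,0,0],"claw": 0}
    - {"angular": [0,0,0],"xyz": [0,0,0],"claw": 0}
    - {"angular": [0,0,0],"xyz": [0,0,0],"claw": 0}

```text
t: 24.05
eef_pos: [0.681, 0.1037, 0.2426]
ee_rot: [-3.14, -0.436, -2.339]
force: [0.7, 0.2, 0.3]
width: 0.0002
gripper_force: 0.0
```

Run:
```python
from h import *
a=grab('top','top8'); v=notch(a)[1]; print([(q[0],q[-1]) for q in np.split(v,np.where(np.diff(v)>1)[0]+1)])
k=[(330,290),(442,290),(440,366),(328,366)]
m=np.mean([ray(a,(u+.5)/5-.5+210,(w+75+.5)/5-.5+140,.082) for u,w in k],0); print(m,ang(m))
d=cv2.absdiff(a['color'],dict(np.load('pics/top7.npz'))['color']).max(2); print('mold change',d[195:225,272:300].max())
cv2.imwrite('pics/c8.png',np.hstack([cv2.resize(a['color'][120:280,200:360],(400,400),interpolation=2),cv2.resize(a['color'],(400,300))[:, :].repeat(1,0) if 0 else cv2.copyMakeBorder(cv2.resize(a['color'],(400,300)),0,100,0,0,0)]))
```

```text
[(np.float64(30.0), np.float64(53.0)), (np.float64(121.0), np.float64(142.5)), (np.float64(209.5), np.float64(230.5)), (np.float64(300.0), np.float64(322.5))]
[0.50523993 0.00687616 0.082     ] 174.0488787462345
mold change 42
```

View pics/c8.png

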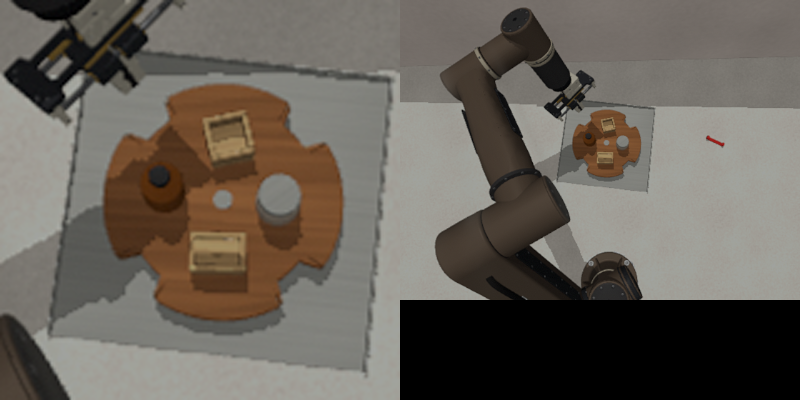

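Run:
```python
from h import *
b=grab('side','side8'); r=dict(np.load('pics/side0.npz'))['color']
d=cv2.absdiff(b['color'],r).max(2); print('bowl',d[145:175,175:218].mean(),'clip',d[308:345,380:405].mean())
cv2.imwrite('pics/c9.png',np.hstack([cv2.resize(x[130:260,170:330],(400,325)) for x in(r,b['color'])]))
```

```text
bowl 3.5565891472868216 clip 3.801081081081081
```

View pics/c9.png

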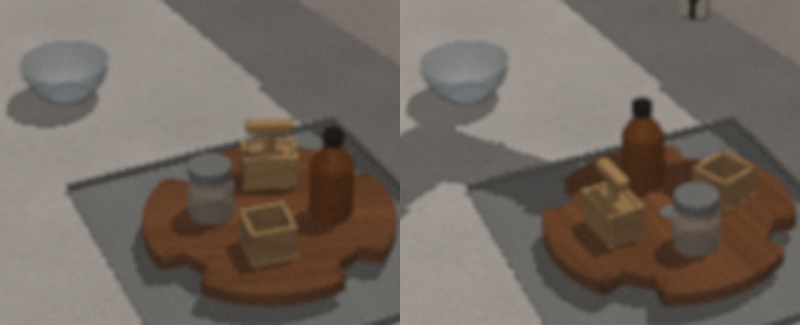

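The bowl at (465,70) has not moved, all items are upright, and the gripper is clear of everything. Handing in.

```bash
python3 -c "from station import order; print(order.job_done())"
```

```text
the job is handed in; nothing more can be done
None
```

I pushed the turntable round by its rim notches until the rice mold stood at the front, within about 1° of the tray's centre line by camera; nothing on it was touched or tipped, the bowl and clip stayed put, and I handed the job in at about 24 s.

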